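# Set up the sauce caddy for service

### The job

Set up the sauce caddy for lunch: stand each of the four nozzle-topped squeeze bottles (red ketchup, yellow mustard, green relish, white mayo) upright on the floor of the bin of its own colour, setting it down rather than dropping it. The red and the green bottle with flat black caps are soap: leave them standing where they are, and do not knock any bottle over.

Things in the scene. Friction and masses are not known exactly. Their poses are not given: they have to be found in the camera images.
- ketchup: Ketchup: sauce squeeze bottle, bright red all over, cap and cone nozzle too. Rigid, round, 50 mm in diameter, straight from the foot to 122 mm; cap 47 mm across, 128 to 140 mm; nozzle tip at 155 mm; 0.15 to 0.31 kg. Origin: centre of its underside, z up the bottle. Starts upright on an arc about the robot, 95 mm or more from other things; a finger fits before and behind it as seen from the base
- mustard: Mustard: sauce squeeze bottle, yellow all over, cap and cone nozzle too. Rigid, round, 50 mm in diameter, straight from the foot to 122 mm; cap 47 mm across, 128 to 140 mm; nozzle tip at 155 mm; 0.15 to 0.31 kg. Origin: centre of its underside, z up the bottle. Starts upright on an arc about the robot, 95 mm or more from other things; a finger fits before and behind it as seen from the base
- relish: Relish: sauce squeeze bottle, dark green all over, cap and cone nozzle too. Rigid, round, 50 mm in diameter, straight from the foot to 122 mm; cap 47 mm across, 128 to 140 mm; nozzle tip at 155 mm; 0.15 to 0.31 kg. Origin: centre of its underside, z up the bottle. Starts upright on an arc about the robot, 95 mm or more from other things; a finger fits before and behind it as seen from the base
- mayo: Mayo: sauce squeeze bottle, off-white all over, cap and cone nozzle too. Rigid, round, 50 mm in diameter, straight from the foot to 122 mm; cap 47 mm across, 128 to 140 mm; nozzle tip at 155 mm; 0.15 to 0.31 kg. Origin: centre of its underside, z up the bottle. Starts upright on an arc about the robot, 95 mm or more from other things; a finger fits before and behind it as seen from the base
- red_soap: soap squeeze bottle (hand soap): the same round body as the sauce bottles (50 mm in diameter, straight to 122 mm), same red, but with a flat BLACK cap 46 mm across, no nozzle, top at 144 mm, and a pale label band. Does not belong in the caddy. Origin: centre of its underside, z up
- green_soap: soap squeeze bottle (dish soap): the same round body as the sauce bottles (50 mm in diameter, straight to 122 mm), same green, but with a flat BLACK cap 46 mm across, no nozzle, top at 144 mm, and a pale label band. Does not belong in the caddy. Origin: centre of its underside, z up
- red_bin: Red bin: square open red bin, one of four in a row (88 mm between centres, any colour order) in a low steel caddy (90 x 366 mm, rim 48 mm above the table). Caddy and bins do not move. Bin 76 x 76 mm outside, 70 x 70 inside, floor 3 mm thick, rim 65 mm above its origin. Origin: centre of its underside, 4 mm above the table (a bottle stands 3 mm above it); x across the row, y along it
- yellow_bin: Yellow bin: square open yellow bin, one of four in a row (88 mm between centres, any colour order) in a low steel caddy (90 x 366 mm, rim 48 mm above the table). Caddy and bins do not move. Bin 76 x 76 mm outside, 70 x 70 inside, floor 3 mm thick, rim 65 mm above its origin. Origin: centre of its underside, 4 mm above the table (a bottle stands 3 mm above it); x across the row, y along it
- green_bin: Green bin: square open green bin, one of four in a row (88 mm between centres, any colour order) in a low steel caddy (90 x 366 mm, rim 48 mm above the table). Caddy and bins do not move. Bin 76 x 76 mm outside, 70 x 70 inside, floor 3 mm thick, rim 65 mm above its origin. Origin: centre of its underside, 4 mm above the table (a bottle stands 3 mm above it); x across the row, y along it
- white_bin: White bin: square open white bin, one of four in a row (88 mm between centres, any colour order) in a low steel caddy (90 x 366 mm, rim 48 mm above the table). Caddy and bins do not move. Bin 76 x 76 mm outside, 70 x 70 inside, floor 3 mm thick, rim 65 mm above its origin. Origin: centre of its underside, 4 mm above the table (a bottle stands 3 mm above it); x across the row, y along it
Mind the look-alikes: they are no part of the job. Leave any blue or purple look-alike of the red_bin alone.

How it is judged:
By the outcome, as a careful person would: the job done as asked, in the order asked, and still so for the second after the job is handed in, with the robot touching nothing.
It also fails if it takes over 88 s, if anything falls off the work surface, if the arm or the gripper's body presses on something with over 40 N, if the wrist force passes 120 N, or if a joint passes its speed limit or range.

### The arm

A 6-joint arm with a two-finger parallel gripper is mounted at the origin on the work surface. World frame = base frame: x ahead of the robot, y to its left, z up, the work surface at z = 0. Lengths are in m, angles in degrees, forces in N, time in s.
With the tool pointing down it reaches from about 0.3 to 0.75 m from the base axis. Payload 8.5 kg.
Tool frame: the origin (TCP) lies between the finger pads; the fingertips stand 8 mm ahead of it and the grasp point (between the pads) lies 11 mm behind it; z points along the fingers, y is the line along which they close (so a half turn about z gives the same grasp; the last joint's range is limited). The gripper opens to 85 mm and grips with 20 to 120 N. Pads are 22 mm wide; open, the fingers measure 114 mm over their backs; the gripper's body (76 mm by 85 mm) begins 54 mm behind the grasp point. The pads swing forward as they close: fully open they stand 13 mm farther back than shut.
Start: joints at [58.482, 21.807, 74.336, -0, 83.858, -12.336], TCP at [0.181, 0.519, 0.239] pointing down, gripper open.
Joint ranges: [-178.18, 178.18], [-50.72, 133.34], [12.68, 142.11], [-81.47, 261.47], [9.98, 163.14], [-165.26, 165.26]. Speed limits (degrees/s): [136.94, 136.94, 180, 180, 180, 180].

### API

Orientations are given as a 3x3 rotation matrix whose columns are the frame's x, y, z axes.
In Python, from cell import env, vision, recognise gives the robot as it stands.
- The arm moves only by the shell command python3 -m jog 'ROWS' [OPENING] [FORCE]. ROWS is a JSON object whose one key "series" holds a list of rows, each a list of 2 entries, a list of its own where there are three numbers: the shift along the tool's x, y, z in mm, then the turn about the tool's z in rad. In form: {"series": [[[tx, ty, tz], turn], ...]}. A call has 1 to 5 rows; each row is the pose to reach, as a shift and turn from the pose commanded when the call began, along the tool's axes at that moment; what a row does not reach only later rows make up. A row lasts 1/8 s, in which the tool goes at most 62.5 mm and 10.7 degrees, less where a joint would pass 70% of its speed; a pose out of reach is approached as far as the arm can. A call with a gripper value outside its range is refused whole. OPENING is the opening, from 0 (shut) to 1 (fully open), set as the call begins (- or left out, the last holds). The fingers move at their own pace and stop on an object; FORCE is the grip in N (left out, the last holds). Time passes only in rows, so rows that repeat a pose let the fingers close. It gives the time, the measured TCP pose, the force, the opening and the grip force at its end, in the units of the state.
- env.state(): the state, without advancing time (a new reading comes with each control period).
- vision.read_camera(name): name is "side" or "top"; returns a dict with "frame" (420x560x3 uint8, red, green, blue), "intrinsics" (3x3 intrinsics, pixels), "dist" ([k1, k2, p1, p2, k3] as OpenCV has them; the pictures are not rectified), "cam_to_world" (4x4, takes a point from camera to world coordinates). Camera axes: x right, y down, z forward; pixel columns grow to the right and rows downward; lengths in m; the calibration is good to about 2 mm. A picture is of the moment at which its call begins. There is no depth.
- env.hand_in(): hands the job in; it is judged then, once.
Trained networks look in the newest picture that a camera, given by its name, has taken for a name from the list of things; names that differ only in an ending like _2 or _b are one class to them, and where a whole thing is asked for, a point or a joint stands for the part that bears it (a point fixed in the world has none). Each returns a list of dicts, best first, with "confidence" (0 to 1); they miss things now and then, are a little off and sometimes report something else, mostly with a low value. They report only what shows in the picture. A call takes as long as a camera call. They do not tell look-alikes from the thing itself.
- recognise(camera, target): "extent" ([centre column, centre row, width, height] in pixels, round what is visible of it).
The state is a dict: "time_s": time; "q": joint angles; "qd": joint speeds; "joint_efforts": joint torques, N m; "eef_pos": TCP position; "tcp_rot": TCP orientation; "ft_force": force on the tool from outside, world axes, zero at the start; "ft_torque": the same for the moment, N m; "gripper_width": finger opening in m; "gripper_force": force on a finger pad.
Only numpy, scipy, OpenCV 4.12 (cv2) and the standard library are available. Lean on these libraries where they do the work, as an engineer would, in place of code of your own. Each camera call takes 0.05 s, during which the arm holds its last target. There are 200 camera calls.

## Working session

There is one attempt and no reset: what is moved stays moved. The work goes in short steps, Python scripts to look and compute and a shell command to move; the robot and the scene stay as the last step left them, time stands still between calls to the robot, and variables do not carry over. Pictures are saved under pics/ and viewed, at most 14 in all, crops included, and the job is handed in when it is done.

```bash
ls; mkdir -p pics
python3 - <<'E'
from cell import env,vision,recognise
import cv2,numpy as np
s=env.state();print(s['time_s'],s['eef_pos'],np.round(s['tcp_rot'],3).tolist(),s['gripper_width'])
for c in('top','side'):
    d=vision.read_camera(c);cv2.imwrite(f'pics/{c}0.png',d['frame'][:,:,::-1])
    print(c,d['intrinsics'],d['dist'],np.round(d['cam_to_world'],3).tolist())
    for n in['ketchup','mustard','relish','mayo','red_soap','green_soap','red_bin','yellow_bin','green_bin','white_bin']:
        print(n,[(np.round(r['extent']).astype(int).tolist(),round(r['confidence'],2)) for r in recognise(c,n)])
E
```

```text
pics
0.0 [0.18057564 0.51921967 0.23871416] [[-0.944, 0.329, -0.001], [0.329, 0.944, -0.001], [0.0, -0.001, -1.0]] 0.08553988617186137
top [[471.73706997   0.         278.46150036]
 [  0.         471.73706997 206.55672366]
 [  0.           0.           1.        ]] [-0.08427013  0.          0.          0.          0.        ] [[-0.022, -0.99, 0.14, 0.322], [-1.0, 0.019, -0.022, 0.014], [0.02, -0.14, -0.99, 1.317], [0.0, 0.0, 0.0, 1.0]]
ketchup [([386, 262, 32, 19], 0.69)]
mustard [([418, 218, 33, 26], 0.57)]
relish [([350, 236, 22, 23], 0.94), ([251, 178, 30, 31], 0.42), ([316, 173, 34, 34], 0.17)]
mayo [([125, 221, 35, 21], 0.74)]
red_soap [([246, 234, 23, 23], 0.88)]
green_soap []
red_bin [([253, 178, 31, 30], 0.86), ([153, 156, 42, 41], 0.79), ([191, 189, 38, 39], 0.65)]
yellow_bin [([284, 175, 31, 33], 0.93)]
green_bin [([348, 171, 36, 33], 0.89)]
white_bin [([315, 174, 34, 32], 0.69), ([299, 224, 21, 25], 0.41)]
side [[543.66214816   0.         278.94700978]
 [  0.         543.66214816 212.96859035]
 [  0.           0.           1.        ]] [-0.0657587  0.         0.         0.         0.       ] [[0.957, -0.228, 0.178, 0.232], [-0.289, -0.747, 0.598, -0.97], [-0.003, -0.624, -0.781, 1.291], [0.0, 0.0, 0.0, 1.0]]
ketchup [([248, 304, 22, 41], 0.58)]
mustard [([301, 325, 22, 41], 0.65)]
relish [([262, 268, 20, 42], 0.77)]
mayo [([231, 122, 16, 42], 0.59)]
red_soap [([241, 193, 24, 48], 0.88)]
green_soap [([263, 228, 19, 46], 0.62)]
red_bin [([296, 188, 32, 29], 0.91), ([291, 129, 31, 34], 0.83), ([267, 159, 38, 34], 0.76), ([374, 293, 41, 42], 0.65)]
yellow_bin [([302, 208, 34, 32], 0.89)]
green_bin [([326, 259, 36, 37], 0.93)]
white_bin [([314, 233, 37, 33], 0.89)]
```

View pics/top0.png

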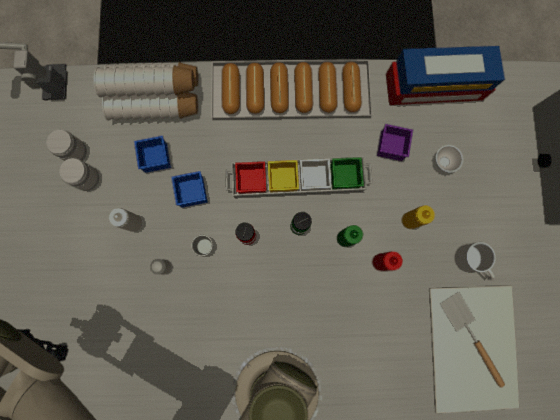

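View pics/side0.png

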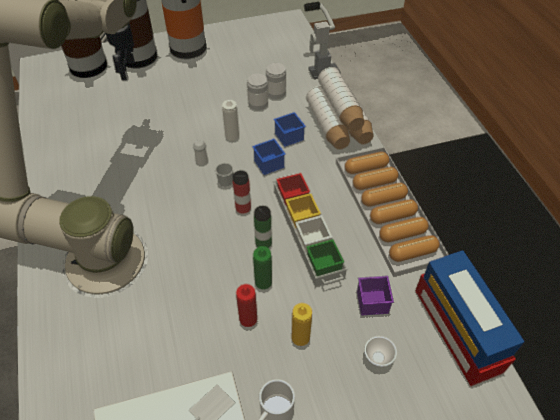

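Top view: the sauce bottles with nozzles are ketchup (390,261), mustard (422,216), relish (351,236) and mayo (122,217). The black-capped soaps are red (245,234) and green (302,223). The bins are red (252,178), yellow (284,176), white (315,174) and green (347,173). The blue boxes (152,154) and (190,189) and the purple box (395,142) are decoys. Other white things that could pass for mayo are the shakers (160,267), (62,144) and (75,173) and the cup (204,246). I choose the bottles with nozzles in their own colour.

```bash
cat > loc.py <<'E'
from cell import env,vision,recognise
import cv2,numpy as np
from scipy.optimize import least_squares
cams={}
def shot():
    for c in('top','side'): cams[c]=vision.read_camera(c)
def proj(c,P):
    d=cams[c];T=np.linalg.inv(d['cam_to_world']);r,_=cv2.Rodrigues(T[:3,:3])
    return cv2.projectPoints(np.asarray(P,float),r,T[:3,3],d['intrinsics'],np.array(d['dist']))[0][:,0]
def mask(c,col,ctr,w):
    h=cv2.cvtColor(cams[c]['frame'],cv2.COLOR_RGB2HSV).astype(int);H,S,V=h[...,0],h[...,1],h[...,2]
    m={'red':((H<8)|(H>172))&(S>150)&(V>60),'yellow':(H>15)&(H<32)&(S>150)&(V>60),'green':(H>45)&(H<85)&(S>110)&(V>25),
       'white':(S<60)&(V>{'top':125,'side':125}[c])}[col]
    b=np.zeros(m.shape,bool);x,y=map(int,ctr);b[y-w:y+w,x-w:x+w]=True
    m=(m&b).astype(np.uint8);n,l,st,ce=cv2.connectedComponentsWithStats(m)
    k=1+np.argmax(st[1:,4]);s=st[k];return np.array([s[0],s[1],s[0]+s[2]-1,s[1]+s[3]-1],float),s[4]
t=np.linspace(0,2*np.pi,40);ring=lambda r,z:np.c_[r*np.cos(t),r*np.sin(t),0*t+z]
BOT=np.vstack([ring(.025,0),ring(.025,.122),ring(.0235,.128),ring(.0235,.14),ring(.004,.155)])
def bb(p): return np.r_[p.min(0),p.max(0)]
def locate(col,px,z0=0,guess=(.35,0)):
    obs={c:mask(c,col,px[c],30)[0] for c in px}
    def f(p): return np.concatenate([bb(proj(c,BOT+[p[0],p[1],z0]))-obs[c] for c in px])
    r=least_squares(f,guess,loss='soft_l1',f_scale=1.5);return r.x,np.round(f(r.x),1)
E
python3 - <<'E'
from loc import *
shot()
B={'ketchup':('red',(388,261),(247,305)),'mustard':('yellow',(421,217),(301,325)),'relish':('green',(351,236),(262,268)),'mayo':('white',(122,218),(231,121))}
for n,(c,a,b) in B.items():
    x,r=locate(c,{'top':a,'side':b});print(n,np.round(x,4),'az',round(np.degrees(np.arctan2(x[1],x[0])),1),r)
bins={'red':((252,178),(293,188)),'yellow':((284,176),(302,208)),'white':((315,174),(314,232)),'green':((347,173),(326,258))}
sq=np.array([[a,b,z] for a in(-.038,.038) for b in(-.038,.038) for z in(.05,.069)])
obs={(n,c):mask(c,n,p[i],22)[0] for n,p in bins.items() for i,c in enumerate(('top','side'))}
order=['red','yellow','white','green']
def ctr(p,i): 
    s=(1.5-i)*.088;return np.array([p[0]-s*np.sin(p[2]),p[1]+s*np.cos(p[2])])
def f(p):
    R=np.array([[np.cos(p[2]),-np.sin(p[2]),0],[np.sin(p[2]),np.cos(p[2]),0],[0,0,1]]);o=[]
    for i,n in enumerate(order):
        for c in('top','side'): o.append(bb(proj(c,sq@R.T+np.r_[ctr(p,i),0]))-obs[n,c])
    return np.concatenate(o)
r=least_squares(f,(.4,0,0),loss='soft_l1',f_scale=1.5);print(r.x,np.round(f(r.x).reshape(8,4),1).tolist())
for i,n in enumerate(order):print(n,np.round(ctr(r.x,i),4))
im=[cv2.resize(cams['top']['frame'][y-45:y+45,x-60:x+60],None,fx=3,fy=3) for x,y in((390,240),(275,220),(122,217))]
im.append(cv2.resize(cams['side']['frame'][225:345,200:320],(270,270)))
im=[cv2.resize(i,(360,270)) for i in im]
cv2.imwrite('pics/crop.png',np.vstack([np.hstack(im[:2]),np.hstack(im[2:])])[:,:,::-1])
E
```

```text
ketchup [ 0.3459 -0.2982] az -40.8 [-10.1  -1.3   1.9   1.7  -1.3  -0.8   1.7   1.1]
mustard [ 0.4607 -0.3879] az -40.1 [-0.8 -1.   1.9  1.  -1.5 -2.   1.   0.8]
relish [ 0.4154 -0.198 ] az -25.5 [-2.6 -0.8  0.2  0.6 -1.6 -0.3  2.3 15.7]
mayo [0.4777 0.4041] az 40.2 [ -2.6  -1.7  12.5   2.6  22.1   5.7 -19.6 -12. ]
[ 0.58605545 -0.07112117  0.03366662] [[0.4, -0.3, -0.1, 0.0], [-0.6, -0.6, 0.7, 1.6], [-0.2, 0.1, -0.4, -0.7], [-0.1, -0.9, 0.5, -0.3], [0.8, 1.6, 0.1, 0.7], [0.0, 5.1, -3.9, 2.4], [0.5, -1.0, -0.7, -1.0], [-0.2, -1.4, 0.4, -2.3]]
red [0.5816 0.0608]
yellow [ 0.5846 -0.0271]
white [ 0.5875 -0.1151]
green [ 0.5905 -0.203 ]
```

View pics/crop.png

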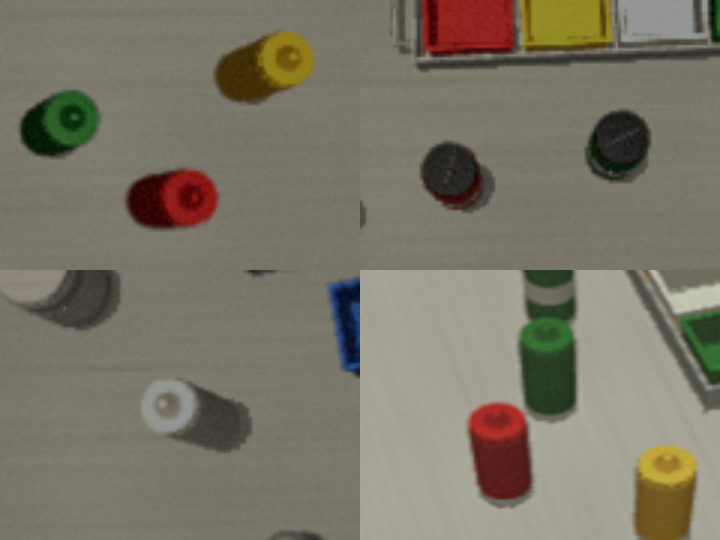

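The crop confirms four nozzle bottles in red, yellow, green and white, and two soaps with flat black caps. The mayo mask was poor, so I'll refit it from its cap and the network boxes.

```bash
cat >> loc.py <<'E'
def fromboxes(ob,z0=0):
    def f(p): return np.concatenate([bb(proj(c,BOT+[p[0],p[1],z0]))-ob[c] for c in ob])
    r=least_squares(f,(.4,0),loss='soft_l1',f_scale=1.5);return r.x,np.round(f(r.x),1)
def ext(e): return np.array([e[0]-e[2]/2,e[1]-e[3]/2,e[0]+e[2]/2,e[1]+e[3]/2])
def move(x,y,z,az=None):
    "TCP goal -> tool-axis shift mm, turn rad; az = world direction (deg) of tool y, mod 180"
    s=env.state();R=np.array(s['tcp_rot']);d=R.T@(np.array([x,y,z])-s['eef_pos'])*1000
    if az is None: return np.round(d,1),0,
    a=R.T@[np.cos(np.radians(az)),np.sin(np.radians(az)),0]
    t=np.arctan2(-a[0],a[1]);t=(t+np.pi/2)%np.pi-np.pi/2
    return np.round(d,1),round(t,3),np.round(s['eef_pos'],4),np.round(s['q'],0)
E
python3 - <<'E'
from loc import *
shot()
for n in['mayo','ketchup','mustard','relish']:
    ob={c:ext(r[0]['extent']) for c in('top','side') if (r:=recognise(c,n))}
    print(n,*fromboxes(ob))
# cap-only mayo
r=least_squares(lambda p:(proj('top',[[p[0],p[1],.14]])-[118,217])[0],(.4,.4));print('cap',r.x)
x=r.x;print(move(*x,.25,np.degrees(np.arctan2(x[1],x[0]))))
E
```

```text
mayo [0.46603542 0.38728874] [ 2.6 -2.8  0.2  0.7 -0.3 -2.  -2.8 -2. ]
ketchup [ 0.34408531 -0.30024002] [-0.3 -3.   0.5 -1.5 -1.5  0.3 -2.1  0.1]
mustard [ 0.46147247 -0.38975424] [-0.5 -0.2  2.  -2.7 -0.2 -0.6 -2.   0.3]
relish [ 0.41551707 -0.19957745] [ 0.8 -0.4 -0.2  0.6 -0.6 -2.7  0.6  0.9]
cap [0.46870732 0.39259858]
(array([-313.7,  -25.2,  -10.7]), np.float64(0.539), array([0.1807, 0.5194, 0.2393]), array([ 58.,  22.,  74.,   0.,  84., -12.]))
```

```bash
python3 -m jog '{"series": [[[-60,-5,0],0.15],[[-120,-10,0],0.3],[[-180,-15,0],0.45],[[-240,-20,0],0.54],[[-300,-25,0],0.54]]}' 1 60; python3 -c "
from loc import *
print(move(.467,.39,.2,39.9))"
```

```text
time_s: 2.33
eef_pos: [0.4576, 0.3962, 0.2394]
tcp_rot: [[-0.64, 0.768, 0.0], [0.768, 0.64, 0.0], [0.0, 0.0, -1.0]]
ft_force: [0.5, 1.1, -1.3]
gripper_width: 0.0853
gripper_force: 0.0
(array([-10.8,   3.3,  39.4]), np.float64(-0.001), array([0.4576, 0.3962, 0.2394]), array([ 30.,  27.,  65.,   0.,  88., -10.]))
```

```bash
python3 -m jog '{"series": [[[-11,3,10],0],[[-11,3,60],0],[[-11,3,110],0],[[-11,3,142],0],[[-11,3,142],0]]}' && python3 -m jog '{"series": [[[0,0,0],0],[[0,0,0],0],[[0,0,0],0],[[0,0,0],0],[[0,0,0],0]]}' 0 60
```

```text
time_s: 2.95
eef_pos: [0.4635, 0.3906, 0.0953]
tcp_rot: [[-0.642, 0.767, -0.005], [0.767, 0.642, -0.002], [0.001, -0.005, -1.0]]
ft_force: [0.8, -0.3, 0.2]
gripper_width: 0.0856
gripper_force: 0.0
time_s: 3.58
eef_pos: [0.4662, 0.3914, 0.0996]
tcp_rot: [[-0.641, 0.767, 0.004], [0.767, 0.641, 0.002], [-0.001, 0.005, -1.0]]
ft_force: [0.6, 0.4, 4.6]
gripper_width: 0.0488
gripper_force: 61.3
```

```bash
python3 -m jog '{"series": [[[0,0,-15],0],[[0,0,-60],0],[[0,0,-110],0],[[0,0,-155],0],[[0,0,-170],0]]}' && python3 -c "
from loc import *
print(move(.5875,-.1151,.2674,1.9))"
```

```text
time_s: 4.2
eef_pos: [0.4654, 0.3909, 0.2708]
tcp_rot: [[-0.641, 0.767, 0.005], [0.767, 0.641, 0.002], [-0.001, 0.005, -1.0]]
ft_force: [-0.7, 0.2, -3.7]
gripper_width: 0.0487
gripper_force: 63.0
(array([-466.6, -230.8,    2.7]), np.float64(0.663), array([0.4654, 0.3909, 0.2708]), array([ 29.,  27.,  61.,  -0.,  92., -11.]))
```

```bash
python3 -m jog '{"series": [[[-30,-15,0],0.1],[[-75,-38,0],0.2],[[-125,-62,0],0.3],[[-175,-87,0],0.4],[[-225,-112,0],0.5]]}' && python3 -c "
from loc import *
print(move(.5875,-.1151,.2674,1.9))"
```

```text
time_s: 4.82
eef_pos: [0.5231, 0.1445, 0.2662]
tcp_rot: [[-0.192, 0.981, -0.002], [0.981, 0.192, -0.0], [0.0, -0.002, -1.0]]
ft_force: [2.3, -0.2, -2.7]
gripper_width: 0.0486
gripper_force: 63.0
(array([-267.1,   13.5,   -1.4]), np.float64(0.16), array([0.5231, 0.1445, 0.2662]), array([ 3., 20., 72., -0., 88., -8.]))
```

```bash
python3 -m jog '{"series": [[[-57,3,0],0.05],[[-117,6,0],0.1],[[-177,9,0],0.16],[[-230,11,0],0.16],[[-262,13,0],0.16]]}' && python3 -m jog '{"series": [[[0,0,0],0],[[0,0,0],0],[[0,0,0],0]]}' && python3 -c "
from loc import *
print(move(.5875,-.1151,.104,1.9))"
```

```text
time_s: 5.45
eef_pos: [0.587, -0.1106, 0.2657]
tcp_rot: [[-0.034, 0.999, -0.003], [0.999, 0.034, 0.001], [0.001, -0.003, -1.0]]
ft_force: [0.9, 0.7, -3.2]
gripper_width: 0.0488
gripper_force: 63.0
time_s: 5.82
eef_pos: [0.587, -0.1071, 0.2672]
tcp_rot: [[-0.037, 0.999, -0.001], [0.999, 0.037, 0.0], [0.0, -0.001, -1.0]]
ft_force: [0.1, 0.6, -2.9]
gripper_width: 0.0486
gripper_force: 63.0
(array([ -8.1,   0.3, 163.2]), np.float64(0.004), array([ 0.587 , -0.1071,  0.2672]), array([-22.,  26.,  63.,   0.,  91., -24.]))
```

```bash
python3 -m jog '{"series": [[[-8,0,20],0],[[-8,0,60],0],[[-8,0,85],0],[[-8,0,85],0],[[-8,0,85],0]]}'
python3 - <<'E'
from loc import *
shot()
print(move(.5875,-.1151,.104,1.9))
d=cams['side']['frame'][150:290,220:400];d=cv2.resize(d,(540,420),interpolation=cv2.INTER_CUBIC);cv2.imwrite('pics/p1.png',d[:,:,::-1])
E
```

```text
time_s: 6.45
eef_pos: [0.5881, -0.1159, 0.1838]
tcp_rot: [[-0.037, 0.999, 0.002], [0.999, 0.037, -0.001], [-0.001, 0.002, -1.0]]
ft_force: [0.1, -1.5, -3.0]
gripper_width: 0.0483
gripper_force: 63.0
(array([ 1.1, -0.7, 79.8]), np.float64(0.003), array([ 0.5881, -0.1161,  0.1838]), array([-22.,  29.,  72.,  -0.,  79., -25.]))
```

View pics/p1.png

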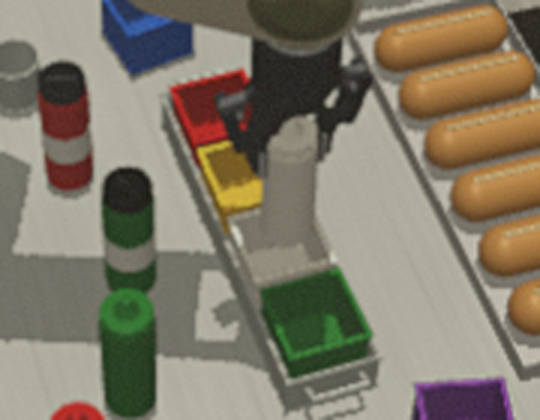

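The mayo hangs upright over the white bin, with its foot at about crop (287,250).

```bash
python3 -c "
from loc import *
shot();p=proj('side',BOT[:40]+[.5875,-.1151,.087]);print((bb(p)-[220,150,220,150])*3)"; python3 -m jog '{"series": [[[0,0,20],0],[[0,0,50],0],[[0,0,70],0],[[0,0,76],0],[[0,0,76],0]]}' && python3 -m jog '{"series": [[[0,0,2],0],[[0,0,2],0],[[0,0,2],0]]}'
```

```text
[254.37069656 202.65050049 308.09353758 245.33264378]
time_s: 7.28
eef_pos: [0.588, -0.1164, 0.1072]
tcp_rot: [[-0.036, 0.999, 0.001], [0.999, 0.036, -0.001], [-0.001, 0.001, -1.0]]
ft_force: [-1.0, 0.7, -2.2]
gripper_width: 0.0485
gripper_force: 63.1
time_s: 7.65
eef_pos: [0.5883, -0.1165, 0.1065]
tcp_rot: [[-0.036, 0.999, 0.003], [0.999, 0.036, -0.002], [-0.002, 0.003, -1.0]]
ft_force: [-1.6, -0.1, 6.5]
gripper_width: 0.0486
gripper_force: 63.6
```

```bash
python3 -m jog '{"series": [[[0,0,0],0],[[0,0,0],0],[[0,0,0],0],[[0,0,0],0],[[0,0,0],0]]}' 1 && python3 -m jog '{"series": [[[0,0,-20],0],[[0,0,-60],0],[[0,0,-110],0],[[0,0,-140],0],[[0,0,-150],0]]}'
python3 - <<'E'
from loc import *
shot()
x=np.array([.4157,-.199]);print(move(*x,.25,np.degrees(np.arctan2(x[1],x[0]))))
d=cams['side']['frame'][150:290,220:400];d=cv2.resize(d,(540,420),interpolation=cv2.INTER_CUBIC);cv2.imwrite('pics/p2.png',d[:,:,::-1])
E
```

```text
time_s: 8.28
eef_pos: [0.5876, -0.1162, 0.1043]
tcp_rot: [[-0.036, 0.999, -0.0], [0.999, 0.036, 0.0], [0.0, -0.0, -1.0]]
ft_force: [-0.2, -0.0, 0.4]
gripper_width: 0.0856
gripper_force: 0.0
time_s: 8.9
eef_pos: [0.5879, -0.1163, 0.256]
tcp_rot: [[-0.036, 0.999, 0.003], [0.999, 0.036, -0.001], [-0.001, 0.003, -1.0]]
ft_force: [-0.1, 0.2, 0.4]
gripper_width: 0.0853
gripper_force: 0.0
(array([ -76.6, -174.8,    4.3]), np.float64(0.482), array([ 0.5876, -0.1162,  0.2544]), array([-22.,  26.,  64.,  -0.,  89., -25.]))
```

View pics/p2.png

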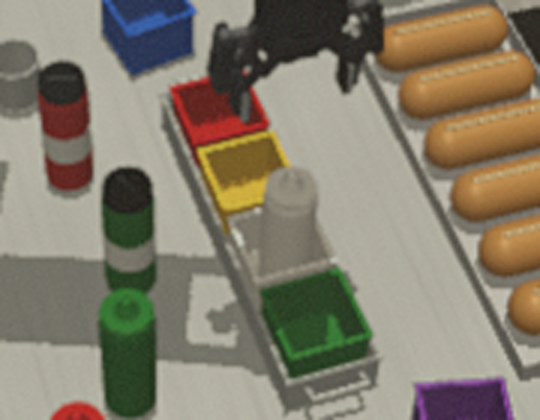

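The mayo stands upright in the white bin at crop (288,225). Next is the relish.

```bash
python3 -m jog '{"series": [[[-20,-45,0],0.15],[[-43,-98,0],0.3],[[-65,-148,0],0.44],[[-76,-174,0],0.48],[[-76,-174,0],0.48]]}' && python3 -c "
from loc import *
print(move(.4157,-.199,.0974,-25.6))"
```

```text
time_s: 9.62
eef_pos: [0.415, -0.1987, 0.2532]
tcp_rot: [[0.432, 0.902, -0.002], [0.902, -0.432, 0.002], [0.001, -0.002, -1.0]]
ft_force: [1.0, 0.0, -0.5]
gripper_width: 0.0852
gripper_force: 0.0
(array([-1.000e-01,  1.100e+00,  1.558e+02]), np.float64(0.0), array([ 0.415 , -0.1987,  0.2532]), array([-40.,  12.,  86.,  -0.,  82., -15.]))
```

```bash
python3 -m jog '{"series": [[[0,1,30],0],[[0,1,80],0],[[0,1,130],0],[[0,1,156],0],[[0,1,156],0]]}' && python3 -m jog '{"series": [[[0,0,0],0],[[0,0,0],0],[[0,0,0],0],[[0,0,0],0],[[0,0,0],0]]}' 0 60 && python3 -m jog '{"series": [[[0,0,-15],0],[[0,0,-60],0],[[0,0,-110],0],[[0,0,-155],0],[[0,0,-170],0]]}' && python3 -c "
from loc import *
print(move(.5905,-.203,.2674,1.9))"
```

```text
time_s: 10.25
eef_pos: [0.417, -0.1977, 0.0962]
tcp_rot: [[0.428, 0.904, -0.004], [0.904, -0.428, 0.004], [0.001, -0.005, -1.0]]
ft_force: [-0.7, 0.4, 0.4]
gripper_width: 0.0858
gripper_force: 0.0
time_s: 10.88
eef_pos: [0.4176, -0.199, 0.0996]
tcp_rot: [[0.43, 0.903, 0.002], [0.903, -0.43, -0.001], [-0.001, 0.002, -1.0]]
ft_force: [-1.9, 1.7, 5.9]
gripper_width: 0.0485
gripper_force: 61.1
time_s: 11.5
eef_pos: [0.4176, -0.199, 0.2716]
tcp_rot: [[0.429, 0.903, 0.004], [0.903, -0.429, -0.004], [-0.001, 0.005, -1.0]]
ft_force: [-0.1, 0.1, -2.6]
gripper_width: 0.0481
gripper_force: 63.3
(array([ 70.6, 157.8,   5. ]), np.float64(-0.477), array([ 0.4176, -0.199 ,  0.2716]), array([-40.,  11.,  84.,   0.,  84., -15.]))
```

```bash
python3 -m jog '{"series": [[[20,40,0],-0.15],[[40,90,0],-0.3],[[60,135,0],-0.42],[[71,158,0],-0.477],[[71,158,0],-0.477]]}' && python3 -m jog '{"series": [[[0,0,20],0],[[0,0,60],0],[[0,0,85],0],[[0,0,85],0],[[0,0,85],0]]}'
python3 - <<'E'
from loc import *
shot();print(move(.5905,-.203,.104,1.9))
p=proj('side',BOT[:40]+[.5905,-.203,.087]);print((bb(p)-[240,180,240,180])*3)
d=cams['side']['frame'][180:320,240:420];d=cv2.resize(d,(540,420),interpolation=cv2.INTER_CUBIC);cv2.imwrite('pics/p3.png',d[:,:,::-1])
E
```

```text
time_s: 12.12
eef_pos: [0.5914, -0.2022, 0.2677]
tcp_rot: [[-0.034, 0.999, -0.001], [0.999, 0.034, 0.0], [0.0, -0.001, -1.0]]
ft_force: [-0.6, 0.4, -2.2]
gripper_width: 0.0483
gripper_force: 63.4
time_s: 12.75
eef_pos: [0.5906, -0.2029, 0.1851]
tcp_rot: [[-0.032, 0.999, 0.002], [0.999, 0.032, -0.001], [-0.001, 0.002, -1.0]]
ft_force: [0.1, 0.1, -1.7]
gripper_width: 0.0481
gripper_force: 63.3
(array([-0. , -0.5, 81.1]), np.float64(-0.0), array([ 0.5908, -0.2029,  0.1851]), array([-30.,  32.,  67.,  -0.,  81., -32.]))
[228.57018508 184.7438909  284.20628758 230.46750753]
```

View pics/p3.png

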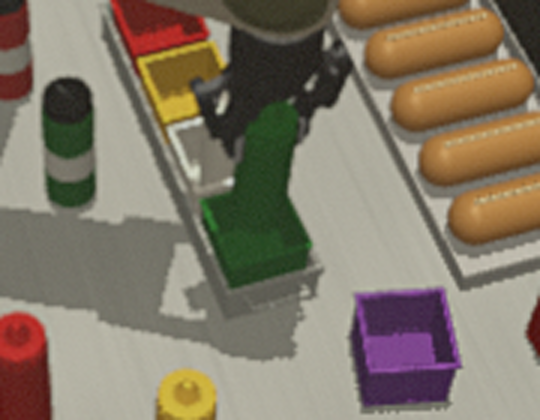

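```bash
python3 -c "
from loc import *
shot();p=proj('side',[[.5905,-.203,.087],[.5905,-.203,.227],[.5905,-.203,.242]]);print((p-[240,180])*3)
p=bb(proj('side',BOT+[.5905,-.203,.087]));print((p.reshape(2,2)-[240,180])*3)"
```

```text
[[256.35675308 207.39030498]
 [267.16769433 110.93162491]
 [268.42614453  99.66212288]]
[[228.57018508  88.94777   ]
 [295.47936027 230.46750753]]
```

Relish upright over the green bin, foot at about crop (258,225), matching the projection. Lowering it.

```bash
python3 -m jog '{"series": [[[0,0,20],0],[[0,0,50],0],[[0,0,70],0],[[0,0,76],0],[[0,0,76],0]]}' && python3 -m jog '{"series": [[[0,0,2],0],[[0,0,3],0],[[0,0,3],0]]}'
```

```text
time_s: 13.58
eef_pos: [0.5908, -0.2028, 0.1081]
tcp_rot: [[-0.033, 0.999, 0.001], [0.999, 0.033, -0.001], [-0.001, 0.001, -1.0]]
ft_force: [-0.4, -0.6, -1.9]
gripper_width: 0.0482
gripper_force: 63.5
time_s: 13.95
eef_pos: [0.591, -0.203, 0.1066]
tcp_rot: [[-0.033, 0.999, 0.003], [0.999, 0.033, -0.002], [-0.002, 0.003, -1.0]]
ft_force: [-2.9, -0.5, 9.5]
gripper_width: 0.0484
gripper_force: 64.7
```

Contact with the floor. Release, rise, and go on to the ketchup.

```bash
python3 -m jog '{"series": [[[0,0,0],0],[[0,0,0],0],[[0,0,0],0],[[0,0,0],0],[[0,0,0],0]]}' 1 && python3 -m jog '{"series": [[[0,0,-20],0],[[0,0,-60],0],[[0,0,-110],0],[[0,0,-140],0],[[0,0,-150],0]]}'
python3 - <<'E'
from loc import *
x=np.array([.345,-.299]);print(move(*x,.25,np.degrees(np.arctan2(x[1],x[0]))))
E
```

```text
time_s: 14.58
eef_pos: [0.5905, -0.2026, 0.1043]
tcp_rot: [[-0.033, 0.999, -0.0], [0.999, 0.033, 0.0], [0.0, -0.0, -1.0]]
ft_force: [-0.2, 0.2, -0.1]
gripper_width: 0.0854
gripper_force: 0.0
time_s: 15.2
eef_pos: [0.5908, -0.2027, 0.256]
tcp_rot: [[-0.033, 0.999, 0.003], [0.999, 0.033, -0.001], [-0.002, 0.003, -1.0]]
ft_force: [0.6, 0.3, -0.2]
gripper_width: 0.0856
gripper_force: 0.0
(array([ -88.1, -248.8,    5.5]), np.float64(0.747), array([ 0.5908, -0.2027,  0.256 ]), array([-30.,  29.,  60.,  -0.,  91., -32.]))
```

```bash
python3 -m jog '{"series": [[[-18,-50,0],0.15],[[-36,-103,0],0.32],[[-56,-158,0],0.48],[[-75,-212,0],0.64],[[-88,-249,0],0.747]]}' && python3 -m jog '{"series": [[[0,0,0],0],[[0,0,0],0]]}' && python3 -c "
from loc import *
print(move(.345,-.299,.0974,-40.9))"
```

```text
time_s: 15.82
eef_pos: [0.3423, -0.2989, 0.2533]
tcp_rot: [[0.659, 0.752, -0.001], [0.752, -0.659, 0.002], [0.0, -0.002, -1.0]]
ft_force: [0.4, -0.2, -0.7]
gripper_width: 0.0854
gripper_force: 0.0
time_s: 16.08
eef_pos: [0.3448, -0.2985, 0.2537]
tcp_rot: [[0.654, 0.756, -0.0], [0.756, -0.654, 0.001], [0.001, -0.001, -1.0]]
ft_force: [-0.3, -0.6, -0.2]
gripper_width: 0.0857
gripper_force: 0.0
(array([ -0.3,   0.7, 156.3]), np.float64(0.001), array([ 0.3448, -0.2985,  0.2537]), array([-56.,  12.,  87.,   0.,  82., -15.]))
```

```bash
python3 -m jog '{"series": [[[0,1,30],0],[[0,1,80],0],[[0,1,130],0],[[0,1,156],0],[[0,1,156],0]]}' && python3 -m jog '{"series": [[[0,0,0],0],[[0,0,0],0],[[0,0,0],0],[[0,0,0],0],[[0,0,0],0]]}' 0 60 && python3 -m jog '{"series": [[[0,0,-15],0],[[0,0,-60],0],[[0,0,-115],0],[[0,0,-165],0],[[0,0,-180],0]]}' && python3 -c "
from loc import *
print(move(.5816,.0608,.2774,1.9))"
```

```text
time_s: 16.7
eef_pos: [0.3456, -0.2982, 0.0967]
tcp_rot: [[0.653, 0.757, -0.002], [0.757, -0.653, 0.004], [0.001, -0.004, -1.0]]
ft_force: [0.4, 0.1, 0.2]
gripper_width: 0.0855
gripper_force: 0.0
time_s: 17.32
eef_pos: [0.3457, -0.2998, 0.0997]
tcp_rot: [[0.655, 0.756, 0.002], [0.756, -0.655, -0.002], [-0.001, 0.003, -1.0]]
ft_force: [-0.6, 1.7, 7.4]
gripper_width: 0.0479
gripper_force: 61.2
time_s: 17.95
eef_pos: [0.3456, -0.2997, 0.282]
tcp_rot: [[0.655, 0.756, 0.004], [0.756, -0.655, -0.005], [-0.002, 0.006, -1.0]]
ft_force: [0.2, 0.5, -2.6]
gripper_width: 0.0487
gripper_force: 63.1
(array([427. , -57.7,   3.6]), np.float64(-0.747), array([ 0.3456, -0.2997,  0.282 ]), array([-56.,  10.,  83.,   0.,  86., -15.]))
```

```bash
python3 -m jog '{"series": [[[30,-4,0],-0.1],[[75,-10,0],-0.2],[[125,-17,0],-0.3],[[180,-25,0],-0.4],[[235,-32,0],-0.5]]}' && python3 -c "
from loc import *
print(move(.5816,.0608,.2774,1.9))"
```

```text
time_s: 18.58
eef_pos: [0.4755, -0.0991, 0.279]
tcp_rot: [[0.209, 0.978, 0.001], [0.978, -0.209, -0.001], [-0.0, 0.001, -1.0]]
ft_force: [1.2, -1.2, -1.4]
gripper_width: 0.0482
gripper_force: 62.9
(array([178.6,  70.2,   1.7]), np.float64(-0.244), array([ 0.4755, -0.0991,  0.279 ]), array([-26.,  14.,  80.,  -0.,  87., -14.]))
```

```bash
python3 -m jog '{"series": [[[50,20,0],-0.12],[[103,41,0],-0.24],[[150,59,0],-0.24],[[178,70,0],-0.24],[[178,70,0],-0.24]]}' && python3 -c "
from loc import *
print(move(.5816,.0608,.185,1.9))"
```

```text
time_s: 19.2
eef_pos: [0.5815, 0.0599, 0.2783]
tcp_rot: [[-0.029, 1.0, -0.0], [1.0, 0.029, 0.0], [0.0, -0.0, -1.0]]
ft_force: [0.2, -0.1, -2.0]
gripper_width: 0.0484
gripper_force: 62.9
(array([ 0.9,  0.2, 93.3]), np.float64(-0.004), array([0.5815, 0.0599, 0.2783]), array([-6., 24., 64.,  0., 92., -7.]))
```

```bash
python3 -m jog '{"series": [[[1,0,25],0],[[1,0,70],0],[[1,0,93],0],[[1,0,93],0],[[1,0,93],0]]}'
python3 - <<'E'
from loc import *
shot();print(move(.5816,.0608,.104,1.9))
p=proj('side',[[.5816,.0608,.087],[.5816,.0608,.227]]);print((p-[200,100])*3)
d=cams['side']['frame'][100:240,200:380];d=cv2.resize(d,(540,420),interpolation=cv2.INTER_CUBIC);cv2.imwrite('pics/p4.png',d[:,:,::-1])
E
```

```text
time_s: 19.82
eef_pos: [0.5815, 0.0587, 0.1869]
tcp_rot: [[-0.025, 1.0, 0.002], [1.0, 0.025, -0.0], [-0.0, 0.002, -1.0]]
ft_force: [1.0, 0.0, -1.7]
gripper_width: 0.0484
gripper_force: 62.9
(array([ 1.9, -0.2, 82.9]), np.float64(-0.007), array([0.5816, 0.0589, 0.1869]), array([-6., 28., 74., -0., 79., -7.]))
[[277.57492975 240.61388843]
 [280.05515094 139.26867927]]
```

View pics/p4.png

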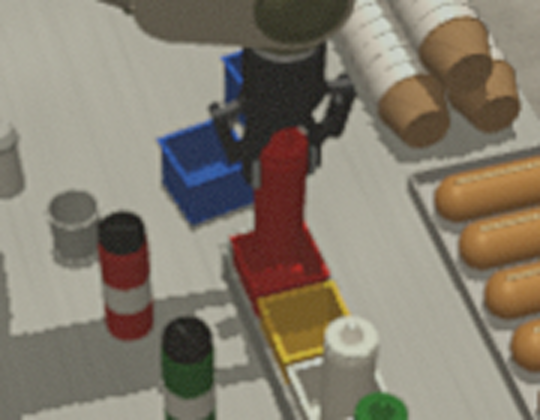

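Ketchup is upright, with its foot at crop (278,242) over the red bin as projected. Lowering it.

```bash
python3 -m jog '{"series": [[[2,0,20],0],[[2,0,50],0],[[2,0,71],0],[[2,0,77],0],[[2,0,77],0]]}' && python3 -m jog '{"series": [[[0,0,2],0],[[0,0,3],0],[[0,0,3],0]]}'
```

```text
time_s: 20.55
eef_pos: [0.5815, 0.0611, 0.1091]
tcp_rot: [[-0.026, 1.0, 0.001], [1.0, 0.026, -0.0], [-0.0, 0.001, -1.0]]
ft_force: [0.6, 0.6, -1.4]
gripper_width: 0.0482
gripper_force: 63.0
time_s: 20.92
eef_pos: [0.5816, 0.0612, 0.1068]
tcp_rot: [[-0.026, 1.0, 0.002], [1.0, 0.026, -0.0], [-0.0, 0.002, -1.0]]
ft_force: [-2.0, -0.4, 5.5]
gripper_width: 0.0483
gripper_force: 63.8
```

```bash
python3 -m jog '{"series": [[[0,0,0],0],[[0,0,0],0],[[0,0,0],0],[[0,0,0],0],[[0,0,0],0]]}' 1 && python3 -m jog '{"series": [[[0,0,-20],0],[[0,0,-60],0],[[0,0,-110],0],[[0,0,-150],0],[[0,0,-160],0]]}'
python3 - <<'E'
from loc import *
x=np.array([.461,-.389]);print(move(*x,.25,np.degrees(np.arctan2(x[1],x[0]))))
E
```

```text
time_s: 21.55
eef_pos: [0.5811, 0.0612, 0.1053]
tcp_rot: [[-0.026, 1.0, -0.0], [1.0, 0.026, 0.0], [0.0, -0.0, -1.0]]
ft_force: [0.5, 0.2, 0.2]
gripper_width: 0.085
gripper_force: 0.0
time_s: 22.18
eef_pos: [0.5817, 0.0612, 0.2679]
tcp_rot: [[-0.026, 1.0, 0.005], [1.0, 0.026, -0.0], [-0.001, 0.005, -1.0]]
ft_force: [-0.2, -1.3, -0.7]
gripper_width: 0.0852
gripper_force: 0.0
(array([-446.9, -132.4,   17.6]), np.float64(0.727), array([0.5817, 0.0612, 0.2679]), array([-6., 24., 66., -0., 90., -7.]))
```

```bash
python3 -m jog '{"series": [[[-40,-12,0],0.1],[[-90,-27,0],0.2],[[-145,-43,0],0.3],[[-200,-59,0],0.4],[[-255,-75,0],0.5]]}' && python3 -c "
from loc import *
print(move(.461,-.389,.2674,-40.2))"
```

```text
time_s: 22.8
eef_pos: [0.5118, -0.1971, 0.2641]
tcp_rot: [[0.459, 0.888, -0.002], [0.888, -0.459, 0.001], [0.0, -0.002, -1.0]]
ft_force: [1.0, -0.0, 0.1]
gripper_width: 0.0855
gripper_force: 0.0
(array([-193.8,   43. ,   -3.4]), np.float64(0.224), array([ 0.5118, -0.1971,  0.2641]), array([-33.,  21.,  72.,   0.,  88.,  -6.]))
```

```bash
python3 -m jog '{"series": [[[-53,12,0],0.1],[[-108,24,0],0.22],[[-160,35,0],0.224],[[-190,42,0],0.224],[[-190,42,0],0.224]]}' && python3 -m jog '{"series": [[[0,0,0],0]]}' && python3 -c "
from loc import *
print(move(.461,-.389,.0974,-40.2))"
```

```text
time_s: 23.42
eef_pos: [0.4624, -0.3855, 0.2634]
tcp_rot: [[0.645, 0.764, -0.002], [0.764, -0.645, 0.002], [0.0, -0.003, -1.0]]
ft_force: [-0.4, 0.8, 0.5]
gripper_width: 0.0858
gripper_force: 0.0
time_s: 23.55
eef_pos: [0.4635, -0.383, 0.2646]
tcp_rot: [[0.642, 0.766, -0.001], [0.766, -0.642, 0.001], [0.001, -0.001, -1.0]]
ft_force: [0.6, 0.9, -0.0]
gripper_width: 0.0856
gripper_force: 0.0
(array([ -6.3,   2.1, 167.2]), np.float64(0.004), array([ 0.4635, -0.383 ,  0.2646]), array([-51.,  26.,  63.,   0.,  91., -11.]))
```

```bash
python3 -m jog '{"series": [[[-6,2,35],0],[[-6,2,90],0],[[-6,2,140],0],[[-6,2,167],0],[[-6,2,167],0]]}' && python3 -m jog '{"series": [[[0,0,0],0],[[0,0,0],0],[[0,0,0],0],[[0,0,0],0],[[0,0,0],0]]}' 0 60 && python3 -m jog '{"series": [[[0,0,-15],0],[[0,0,-60],0],[[0,0,-115],0],[[0,0,-170],0],[[0,0,-200],0]]}' && python3 -c "
from loc import *
print(move(.5846,-.0271,.2974,1.9))"
```

```text
time_s: 24.18
eef_pos: [0.461, -0.3878, 0.0968]
tcp_rot: [[0.642, 0.767, -0.003], [0.767, -0.642, 0.003], [0.001, -0.004, -1.0]]
ft_force: [0.1, -0.0, 0.9]
gripper_width: 0.0856
gripper_force: 0.0
time_s: 24.8
eef_pos: [0.4615, -0.39, 0.1003]
tcp_rot: [[0.643, 0.766, 0.002], [0.766, -0.643, -0.002], [-0.0, 0.003, -1.0]]
ft_force: [-0.5, 1.4, 6.6]
gripper_width: 0.0487
gripper_force: 61.6
time_s: 25.42
eef_pos: [0.4611, -0.3897, 0.3028]
tcp_rot: [[0.643, 0.766, 0.003], [0.766, -0.643, -0.004], [-0.001, 0.005, -1.0]]
ft_force: [0.6, -0.3, -3.1]
gripper_width: 0.049
gripper_force: 63.1
(array([ 357.2, -138.4,    4.3]), np.float64(-0.731), array([ 0.4611, -0.3897,  0.3028]), array([-51.,  25.,  58.,  -0.,  96., -11.]))
```

```bash
python3 -m jog '{"series": [[[30,-12,0],-0.1],[[75,-29,0],-0.2],[[120,-46,0],-0.32],[[170,-66,0],-0.45],[[220,-85,0],-0.58]]}' && python3 -c "
from loc import *
print(move(.5846,-.0271,.2974,1.9))"
```

```text
time_s: 26.05
eef_pos: [0.5374, -0.1648, 0.2995]
tcp_rot: [[0.114, 0.994, 0.001], [0.994, -0.114, -0.0], [-0.0, 0.001, -1.0]]
ft_force: [-0.0, 0.9, -2.5]
gripper_width: 0.0484
gripper_force: 63.0
(array([142.2,  31.2,   2.1]), np.float64(-0.147), array([ 0.5374, -0.1648,  0.2995]), array([-29.,  21.,  66.,   0.,  93., -23.]))
```

```bash
python3 -m jog '{"series": [[[50,11,0],-0.1],[[100,22,0],-0.147],[[135,30,0],-0.147],[[142,31,0],-0.147],[[142,31,0],-0.147]]}' && python3 -m jog '{"series": [[[0,0,30],0],[[0,0,80],0],[[0,0,110],0],[[0,0,110],0],[[0,0,110],0]]}'
python3 - <<'E'
from loc import *
shot();print(move(.5846,-.0271,.104,1.9))
p=proj('side',[[.5846,-.0271,.087],[.5846,-.0271,.227]]);print((p-[210,120])*3)
d=cams['side']['frame'][120:260,210:390];d=cv2.resize(d,(540,420),interpolation=cv2.INTER_CUBIC);cv2.imwrite('pics/p5.png',d[:,:,::-1])
E
```

```text
time_s: 26.68
eef_pos: [0.5846, -0.0293, 0.2988]
tcp_rot: [[-0.029, 1.0, 0.0], [1.0, 0.029, -0.0], [-0.0, 0.0, -1.0]]
ft_force: [0.2, -0.8, -3.0]
gripper_width: 0.0488
gripper_force: 63.0
time_s: 27.3
eef_pos: [0.5855, -0.0301, 0.1901]
tcp_rot: [[-0.028, 1.0, 0.003], [1.0, 0.028, -0.001], [-0.001, 0.003, -1.0]]
ft_force: [-0.5, -0.1, -1.7]
gripper_width: 0.0479
gripper_force: 63.0
(array([ 2.7, -1.1, 86.2]), np.float64(-0.005), array([ 0.5855, -0.0297,  0.1902]), array([-14.,  28.,  73.,  -0.,  79., -16.]))
[[278.36619013 244.93772343]
 [283.24398823 144.68715149]]
```

View pics/p5.png

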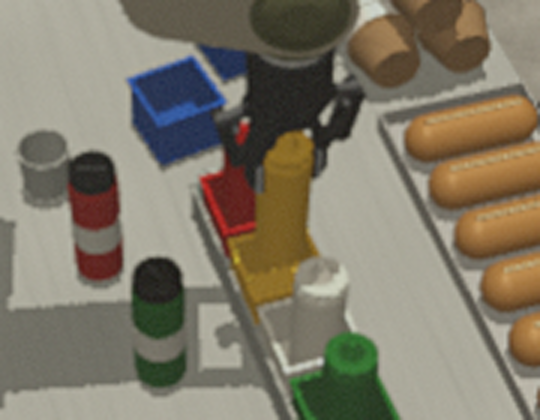

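Mustard is upright over the yellow bin, with its foot at crop (280,245). Lowering it.

```bash
python3 -m jog '{"series": [[[2,-1,20],0],[[2,-1,50],0],[[2,-1,74],0],[[2,-1,80],0],[[2,-1,80],0]]}' && python3 -m jog '{"series": [[[0,0,2],0],[[0,0,3],0],[[0,0,3],0]]}'
```

```text
time_s: 28.02
eef_pos: [0.5843, -0.0274, 0.1093]
tcp_rot: [[-0.029, 1.0, 0.001], [1.0, 0.029, -0.0], [-0.0, 0.001, -1.0]]
ft_force: [1.0, -1.1, -1.6]
gripper_width: 0.0486
gripper_force: 63.0
time_s: 28.4
eef_pos: [0.5845, -0.0274, 0.1073]
tcp_rot: [[-0.029, 1.0, 0.003], [1.0, 0.029, -0.001], [-0.001, 0.003, -1.0]]
ft_force: [-2.5, -0.2, 6.5]
gripper_width: 0.0485
gripper_force: 64.1
```

```bash
python3 -m jog '{"series": [[[0,0,0],0],[[0,0,0],0],[[0,0,0],0],[[0,0,0],0],[[0,0,0],0]]}' 1 && python3 -m jog '{"series": [[[0,0,-20],0],[[0,0,-60],0],[[0,0,-110],0],[[0,0,-160],0],[[0,0,-190],0]]}' && python3 -m jog '{"series": [[[30,-30,0],0],[[60,-60,0],0],[[90,-90,0],0],[[120,-130,0],0],[[150,-150,0],0]]}'
python3 - <<'E'
from loc import *
shot()
f=[cv2.resize(cams['side']['frame'][120:340,180:400],(400,400)),cv2.resize(cams['top']['frame'][130:280,200:350],(400,400))]
cv2.imwrite('pics/end.png',np.hstack(f)[:,:,::-1])
E
```

```text
time_s: 29.02
eef_pos: [0.5838, -0.0272, 0.1053]
tcp_rot: [[-0.029, 1.0, -0.0], [1.0, 0.029, -0.0], [-0.0, -0.0, -1.0]]
ft_force: [-0.3, 0.2, 1.1]
gripper_width: 0.0852
gripper_force: 0.0
time_s: 29.65
eef_pos: [0.584, -0.0273, 0.2981]
tcp_rot: [[-0.029, 1.0, 0.003], [1.0, 0.029, -0.001], [-0.001, 0.003, -1.0]]
ft_force: [-0.0, -0.2, -0.1]
gripper_width: 0.0852
gripper_force: 0.0
time_s: 30.28
eef_pos: [0.4278, 0.1192, 0.2956]
tcp_rot: [[-0.029, 1.0, 0.0], [1.0, 0.029, 0.0], [0.0, 0.0, -1.0]]
ft_force: [0.9, 0.8, 0.0]
gripper_width: 0.0854
gripper_force: 0.0
```

View pics/end.png

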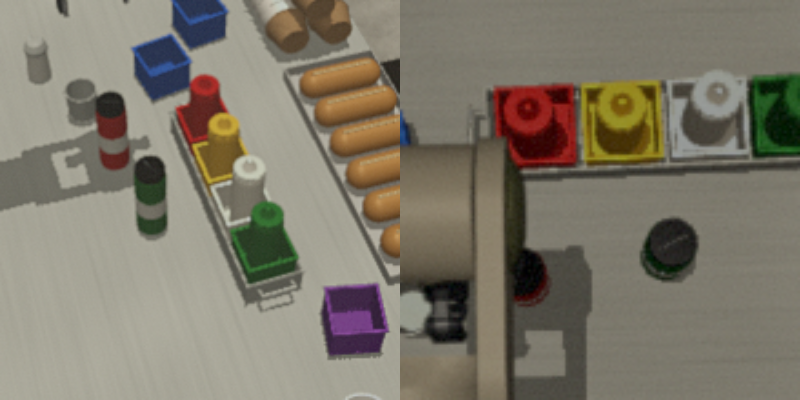

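All four stand in their bins and both soaps are upright, but the mayo's cap (716,93) looks offset from the others. Checking whether it leans.

Run:
```python
from loc import *
shot()
B={'red':(.5816,.0608),'yellow':(.5846,-.0271),'white':(.5875,-.1151),'green':(.5905,-.203)}
o=[]
for c,(x0,y0) in(('top',(225,145)),('side',(260,150))):
    f=cams[c]['frame'][y0:y0+(60 if c=='top' else 120),x0:x0+(150 if c=='top' else 90)].copy();k=5 if c=='top' else 4.8
    f=cv2.resize(f,None,fx=k,fy=k,interpolation=cv2.INTER_CUBIC)
    for x,y in B.values():
        for r,z in((.025,.007),(.0235,.147),(.004,.162)):
            p=(proj(c,ring(r,z)+[x,y,0])-[x0,y0]+.5)*k
            cv2.polylines(f,[p.astype(int)],True,(0,255,255),1)
    cv2.imwrite(f'pics/chk_{c}.png',f[:,:,::-1])
```

```text
(no output)
```

View pics/chk_top.png

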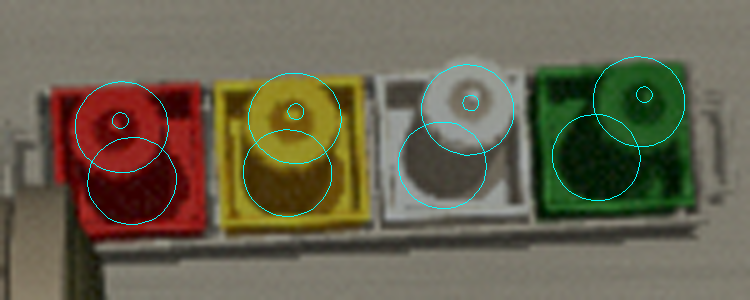

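View pics/chk_side.png

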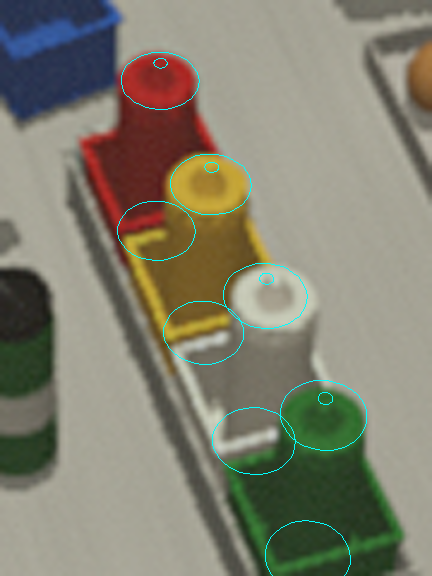

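Mayo matches the model of an upright bottle on the bin floor to about 1 pixel, as do the others. Handing in.

```bash
python3 -c "
from cell import env
print(env.hand_in())"
```

```text
the job is handed in; nothing more can be done
None
```

The job is handed in (verdict not shown): the last pictures show ketchup, mustard, relish and mayo each upright in the bin of its own colour, with both soap bottles still standing where they were.

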